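# Count the bolts, then hold the flywheel heavy side down

### The arm

A 6-joint arm with a two-finger parallel gripper is mounted at the origin on the work surface. World frame = base frame: x ahead of the robot, y to its left, z up, the work surface at z = 0. Lengths are in mm, angles in rad, forces in N, time in s.
With the tool pointing down it reaches from about 350 to 875 mm from the base axis. Payload 4.2 kg.
Tool frame: the origin (TCP) lies at the very end of the fingers, on their centre line; the grasp point (between the pads) lies 19 mm behind it; z points along the fingers, y is the line along which they close (so a half turn about z gives the same grasp; the last joint's range is limited). The gripper opens to 85 mm and grips with 20 to 120 N. Pads are 22 mm wide; open, the fingers measure 114 mm over their backs; the gripper's body (76 mm by 85 mm) begins 54 mm behind the grasp point. The pads swing forward as they close: fully open they stand 13 mm farther back than shut.
Start: joints at [1.544, 0.385, 0.008, 0, -1.194, -0.259], TCP at [176.171, 599.636, 231.312] pointing down, gripper open.
Joint ranges: [-3.14, 3.14], [-1.21, 2.06], [-1.07, 1.41], [-3.16, 2.05], [-2.99, -0.16], [-3.1, 3.1]. Speed limits (rad/s): [2.79, 2.79, 3.14, 3.14, 3.14, 3.14].

### API

Orientations are given as a unit quaternion [x, y, z, w].
In Python, from bench import arm gives the robot as it stands. The module is installed in compiled form; this text tells all that it offers.
- The arm moves only by the tool drive_tool, never from a script. Its argument "targets" is a list of rows, each a list of 5 numbers: the closure, from -1 (fully open) to 1 (shut), then the shift along the tool's x, y, z in mm, then the turn about the tool's z in degrees. In form: [[grip, tx, ty, tz, roll], ...]. A call has 1 to 12 rows; each row is the pose to reach, as a shift and turn from the pose commanded when the call began, along the tool's axes at that moment; what a row does not reach only later rows make up. A row lasts 1/10 s, in which the tool goes at most 50 mm and 8.59 degrees, less where a joint would pass 70% of its speed; a pose out of reach is approached as far as the arm can. A call with a gripper value outside its range is refused whole. The fingers move at their own pace and stop on an object; the grip force is fixed at half the most. Time passes only in rows, so rows that repeat a pose let the fingers close. It gives the time, the measured TCP pose, the force, the opening and the grip force at its end, in the units of the state.
- arm.read_state(): the state, without advancing time (a new reading comes with each control period).
- arm.get_image(name): name is "scene" or "top"; returns the picture (400x640x3 uint8, blue, green, red); there is no depth.
- arm.camera_params(name): a dict with "fov_y" (degrees; the focal length in pixels is half the picture's height over the tangent of half this angle, whatever the lens; pixels are square), "cx", "cy" (the principal point, pixels), "D" ([k1, k2, p1, p2, k3] as OpenCV has them; the pictures are not rectified), "rvec" (rotation vector, rad) and "tvec" (3), from world to camera coordinates, as OpenCV has them. Camera axes: x right, y down, z forward; pixel columns grow to the right and rows downward; lengths in mm; the calibration is good to about 2 mm. A picture is of the moment at which its call begins. camera_params takes no time and is no camera call.
- arm.job_done(): hands the job in; it is judged then, once.
The state is a dict: "clock": time; "joints": joint angles; "joint_vel": joint speeds; "joint_efforts": joint torques, N m; "position": TCP position; "ee_rot": TCP orientation; "contact_force": force on the tool from outside, world axes, zero at the start; "wrist_torque": the same for the moment, N m; "gripper_width": finger opening in mm; "grasp_force": force on a finger pad.
Only numpy, scipy, OpenCV 4.12 (cv2) and the standard library are available. Lean on these libraries where they do the work, as an engineer would, in place of code of your own. Each camera call takes 0.05 s, during which the arm holds its last target. There are 200 camera calls.

### The job

The flywheel of the sole stitcher goes on with three bolts: put bolts into the blue dish until exactly three stand or lie in it (one is there already) and leave the others on the bench. Then take the flywheel on its stand by the rim, find by feel as you turn it where its hidden heavy side is, and bring the heavy side straight down. Finish while still gripping the wheel there, at rest, and leave the other things on the bench where they are.

Things in the scene. Friction and masses are not known exactly. Their poses are not given: they have to be found in the camera images.
- axle (a point): Centre of the flywheel: a grey disc, 130 mm across, 24 mm thick, turning endlessly on a level axle 115 mm above the bench. The axle lies along this frame's x axis (yaw 0: away from the robot); the wheel stands in its y-z plane, z up. The rim can be pinched from above across its thickness: the faces are bare outside the dark hub (18 mm radius, 44 mm long).
- stand: Green stand fixed to the bench: base 150 x 130 x 14 mm, two uprights (14 mm thick along x, 40 mm wide, 120 mm high) centred 52 mm either side of the wheel along x; origin under the axle's centre. Bearing drag 0.06 N m, plus 0.06 N m per rad/s: let go, the wheel swings slowly, heavy side falling, and sticks 20 to 35 degrees short of heavy side down on either side; it can also stick heavy side up.
- mark (a point): Chalk mark, a yellow radial stripe (10 mm wide, 25 to 65 mm from the axle) across both faces and the rim; this point is its outer end, on the rim. It turns with the wheel and shows how far it is turned, not where the heavy side is: that is a counterweight hidden inside the 0.8 kg wheel, at another angle every time, pulling with up to about 0.13 N m about the axle (2 N at the rim).
- dish: Blue round open parts dish, fixed to the bench, 140 mm across and 18 mm high, wall 4 mm, floor 5 mm; origin at the centre of its underside. One bolt stands in it at the start.
- bolt_a_mid (a point): One of five equal steel bolts, each standing on its head (24 mm across, 8 mm high) with the threaded 14 mm shank up, 34 mm tall in all, 45 g; this point is half-way up, 17 mm above its foot. At the start it stands on the bench to the left.
- bolt_b_mid (a point): One of five equal steel bolts, each standing on its head (24 mm across, 8 mm high) with the threaded 14 mm shank up, 34 mm tall in all, 45 g; this point is half-way up, 17 mm above its foot. At the start it stands on the bench to the left.
- bolt_c_mid (a point): One of five equal steel bolts, each standing on its head (24 mm across, 8 mm high) with the threaded 14 mm shank up, 34 mm tall in all, 45 g; this point is half-way up, 17 mm above its foot. At the start it stands on the bench to the left.
- bolt_d_mid (a point): One of five equal steel bolts, each standing on its head (24 mm across, 8 mm high) with the threaded 14 mm shank up, 34 mm tall in all, 45 g; this point is half-way up, 17 mm above its foot. At the start it stands on the bench to the left.
- bolt_e_mid (a point): One of five equal steel bolts, each standing on its head (24 mm across, 8 mm high) with the threaded 14 mm shank up, 34 mm tall in all, 45 g; this point is half-way up, 17 mm above its foot. At the start it stands in the dish.
- shoe_last: Bystander: white shoe last, about 200 mm long, 75 mm high; origin at the middle of its underside.
- hammer: Bystander: hammer lying on the bench.
- glue_jar: Bystander: amber jar with a red cap, 70 mm across, 90 mm high; origin under its centre.
- brush: Bystander: brush lying on the bench.
- tack_cup: Bystander: aluminium cup, 72 mm across, 60 mm high; origin under its centre.
There are look-alikes about, which are no part of the job. Several things look just like the dish: the one meant starts farthest to the robot's left.

How it is judged (in metres and radians):
On the way, in this order (a step that is already met when the one before it is completed fails the run):
1. exactly three bolts lie in the dish, let go and at rest, the other two on the bench (((horizontal distance between each of bolt_a_mid, bolt_b_mid, bolt_c_mid and dish below 0.062 m and horizontal distance between each of bolt_d_mid, bolt_e_mid and dish above 0.08 m) or (horizontal distance between each of bolt_a_mid, bolt_b_mid, bolt_d_mid and dish below 0.062 m and horizontal distance between each of bolt_c_mid, bolt_e_mid and dish above 0.08 m) or (horizontal distance between each of bolt_a_mid, bolt_b_mid, bolt_e_mid and dish below 0.062 m and horizontal distance between each of bolt_c_mid, bolt_d_mid and dish above 0.08 m) or (horizontal distance between each of bolt_a_mid, bolt_c_mid, bolt_d_mid and dish below 0.062 m and horizontal distance between each of bolt_b_mid, bolt_e_mid and dish above 0.08 m) or (horizontal distance between each of bolt_a_mid, bolt_c_mid, bolt_e_mid and dish below 0.062 m and horizontal distance between each of bolt_b_mid, bolt_d_mid and dish above 0.08 m) or (horizontal distance between each of bolt_a_mid, bolt_d_mid, bolt_e_mid and dish below 0.062 m and horizontal distance between each of bolt_b_mid, bolt_c_mid and dish above 0.08 m) or (horizontal distance between each of bolt_a_mid, bolt_e_mid and dish above 0.08 m and horizontal distance between each of bolt_b_mid, bolt_c_mid, bolt_d_mid and dish below 0.062 m) or (horizontal distance between each of bolt_a_mid, bolt_d_mid and dish above 0.08 m and horizontal distance between each of bolt_b_mid, bolt_c_mid, bolt_e_mid and dish below 0.062 m) or (horizontal distance between each of bolt_a_mid, bolt_c_mid and dish above 0.08 m and horizontal distance between each of bolt_b_mid, bolt_d_mid, bolt_e_mid and dish below 0.062 m) or (horizontal distance between each of bolt_a_mid, bolt_b_mid and dish above 0.08 m and horizontal distance between each of bolt_c_mid, bolt_d_mid, bolt_e_mid and dish below 0.062 m)) and height (world z) of each of bolt_a_mid, bolt_b_mid, bolt_c_mid, bolt_d_mid, bolt_e_mid below 0.032 m and contact force between the fingers and bolt_a below 0.2 N and contact force between the fingers and bolt_b below 0.2 N and contact force between the fingers and bolt_c below 0.2 N and contact force between the fingers and bolt_d below 0.2 N and contact force between the fingers and bolt_e below 0.2 N and linear speed of each of bolt_a, bolt_b, bolt_c, bolt_d, bolt_e below 0.03 m/s), for 0.2 s.
2. then the flywheel is gripped by the fingers (contact force between the fingers and flywheel above 2 N), for 0.2 s.
At the end, for the whole second after the job is handed in: Exactly three of the five bolts are in the dish and the other two on the bench; the fingers grip the flywheel (more than 2 N), its heavy side points straight down within 15 degrees, and it is at rest (under 0.1 rad/s) (((horizontal distance between each of bolt_a_mid, bolt_b_mid, bolt_c_mid and dish below 0.062 m and horizontal distance between each of bolt_d_mid, bolt_e_mid and dish above 0.08 m) or (horizontal distance between each of bolt_a_mid, bolt_b_mid, bolt_d_mid and dish below 0.062 m and horizontal distance between each of bolt_c_mid, bolt_e_mid and dish above 0.08 m) or (horizontal distance between each of bolt_a_mid, bolt_b_mid, bolt_e_mid and dish below 0.062 m and horizontal distance between each of bolt_c_mid, bolt_d_mid and dish above 0.08 m) or (horizontal distance between each of bolt_a_mid, bolt_c_mid, bolt_d_mid and dish below 0.062 m and horizontal distance between each of bolt_b_mid, bolt_e_mid and dish above 0.08 m) or (horizontal distance between each of bolt_a_mid, bolt_c_mid, bolt_e_mid and dish below 0.062 m and horizontal distance between each of bolt_b_mid, bolt_d_mid and dish above 0.08 m) or (horizontal distance between each of bolt_a_mid, bolt_d_mid, bolt_e_mid and dish below 0.062 m and horizontal distance between each of bolt_b_mid, bolt_c_mid and dish above 0.08 m) or (horizontal distance between each of bolt_a_mid, bolt_e_mid and dish above 0.08 m and horizontal distance between each of bolt_b_mid, bolt_c_mid, bolt_d_mid and dish below 0.062 m) or (horizontal distance between each of bolt_a_mid, bolt_d_mid and dish above 0.08 m and horizontal distance between each of bolt_b_mid, bolt_c_mid, bolt_e_mid and dish below 0.062 m) or (horizontal distance between each of bolt_a_mid, bolt_c_mid and dish above 0.08 m and horizontal distance between each of bolt_b_mid, bolt_d_mid, bolt_e_mid and dish below 0.062 m) or (horizontal distance between each of bolt_a_mid, bolt_b_mid and dish above 0.08 m and horizontal distance between each of bolt_c_mid, bolt_d_mid, bolt_e_mid and dish below 0.062 m)) and height (world z) of each of bolt_a_mid, bolt_b_mid, bolt_c_mid, bolt_d_mid, bolt_e_mid below 0.032 m and contact force between the fingers and bolt_a below 0.2 N and contact force between the fingers and bolt_b below 0.2 N and contact force between the fingers and bolt_c below 0.2 N and contact force between the fingers and bolt_d below 0.2 N and contact force between the fingers and bolt_e below 0.2 N and angle between flywheel's own z axis and vertical below 0.26 rad and angular speed of flywheel below 0.1 rad/s and contact force between the fingers and flywheel above 2 N); the arm keeps its last pose, push and grip.
It fails at once if the white shoe last is moved by more than 25 mm (distance of shoe_last from where it was at the start of the episode above 0.025 m).
It fails at once if the hammer is moved by more than 25 mm (distance of hammer from where it was at the start of the episode above 0.025 m).
It fails at once if the jar is moved by more than 25 mm (distance of glue_jar from where it was at the start of the episode above 0.025 m).
It fails at once if the brush is moved by more than 25 mm (distance of brush from where it was at the start of the episode above 0.025 m).
It fails at once if the metal cup is moved by more than 25 mm (distance of tack_cup from where it was at the start of the episode above 0.025 m).
It also fails if it takes over 72 s, if anything falls off the work surface, if the arm or the gripper's body presses on something with over 40 N, if the wrist force passes 120 N, or if a joint passes its speed limit or range.

## Working session

There is one attempt and no reset: what is moved stays moved. The work goes in short steps, Python scripts to look and compute and a tool call to move; the robot and the scene stay as the last step left them, time stands still between calls to the robot, and variables do not carry over. Pictures are saved under pics/ and viewed, at most 10 in all, crops included, and the job is handed in when it is done.

Besides the shell and the picture viewer there is one more tool, called after ">>>" as name([rows], argument=value, ...), one row to a line, values as JSON. drive_tool: Moves the arm, as the interface text tells. Its arguments: {"type":"object","properties":{"targets":{"type":"array","items":{"type":"array","items":{"type":"number"}}}},"required":["targets"]}

```bash
mkdir -p pics
cat > h.py <<'E'
import numpy as np, cv2
from bench import arm
from scipy.spatial.transform import Rotation as R
def cam(n):
    p=arm.camera_params(n); f=200/np.tan(np.radians(p['fov_y'])/2)
    return np.array([[f,0,p['cx']],[0,f,p['cy']],[0,0,1]]),np.array(p['D'],float),np.array(p['rvec'],float),np.array(p['tvec'],float)
def ray(n,uv):
    K,D,r,t=cam(n); q=cv2.undistortPoints(np.array(uv,float).reshape(-1,1,2),K,D).reshape(-1,2)
    M=cv2.Rodrigues(r)[0]; d=np.c_[q,np.ones(len(q))]@M; return -M.T@t.ravel(),d
def onz(n,uv,z):
    o,d=ray(n,uv); return o+d*((z-o[2])/d[:,2])[:,None]
def onx(n,uv,x):
    o,d=ray(n,uv); return o+d*((x-o[0])/d[:,0])[:,None]
def proj(n,P):
    K,D,r,t=cam(n); return cv2.projectPoints(np.array(P,float).reshape(-1,1,3),r,t,K,D)[0].reshape(-1,2)
def tri(u1,u2):
    (o,d),(q,e)=ray('scene',[u1]),ray('top',[u2]); d=d[0]/np.linalg.norm(d[0]);e=e[0]/np.linalg.norm(e[0])
    s=np.linalg.lstsq(np.c_[d,-e],q-o,rcond=None)[0]; a,b=o+s[0]*d,q+s[1]*e
    return (a+b)/2,np.linalg.norm(a-b)
E
python3 - <<'E'
from h import *
for n in('scene','top'):
    im=arm.get_image(n); cv2.imwrite(f'pics/{n}0.png',im); o,_=ray(n,[[320,200]]); print(n,o,arm.camera_params(n))
s=arm.read_state(); print(s); print(R.from_quat(s['ee_rot']).as_matrix().round(3))
E
```

```text
scene [1211.50779107 -120.26407051  765.64966343] {'fov_y': 57.314147069333636, 'cx': 324.5849205446739, 'cy': 200.68238621120338, 'D': array([0.00400044, 0.        , 0.        , 0.        , 0.        ]), 'rvec': array([ 1.82591415,  1.5347029 , -0.6969329 ]), 'tvec': array([-100.13598599, -209.77293408, 1419.29633341])}
top [ 250.89028315   20.70586493 1396.833555  ] {'fov_y': 44.5776531067275, 'cx': 318.6318705106447, 'cy': 199.160503157628, 'D': array([-0.11926333,  0.        ,  0.        ,  0.        ,  0.        ]), 'rvec': array([ 2.15214044, -2.11452999,  0.22795207]), 'tvec': array([ -19.43920458,  508.28941226, 1325.05948474])}
{'clock': 0.1, 'joints': array([ 1.54359907e+00,  3.85490864e-01,  6.77529005e-03, -4.63660119e-04,
       -1.19400641e+00, -2.58611015e-01]), 'joint_vel': array([ 0.00059784, -0.00318327,  0.00245811,  0.0006449 ,  0.00047131,
       -0.00174064]), 'joint_efforts': array([-6.59785437e-04, -3.93316877e+01,  1.88930333e+01,  4.19796735e+00,
       -2.57431275e-03,  1.15846564e-06]), 'position': array([176.03011491, 599.15567958, 230.32496851]), 'ee_rot': array([ 9.89793906e-01, -1.42502808e-01, -1.02886598e-04,  9.81269329e-04]), 'contact_force': array([ 0.17142685, -0.27859499, -1.25099788]), 'wrist_torque': array([-0.01727397,  0.03993739, -0.03456669]), 'grasp_force': 0.0, 'gripper_width': 85.44902378751824}
[[ 0.959 -0.282 -0.   ]
 [-0.282 -0.959 -0.002]
 [ 0.     0.002 -1.   ]]
```

View pics/scene0.png

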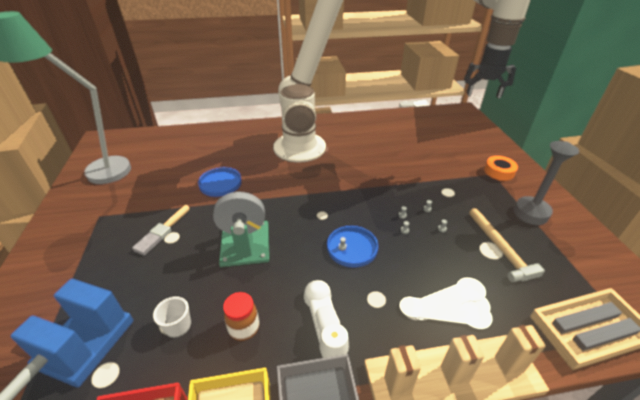

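View pics/top0.png

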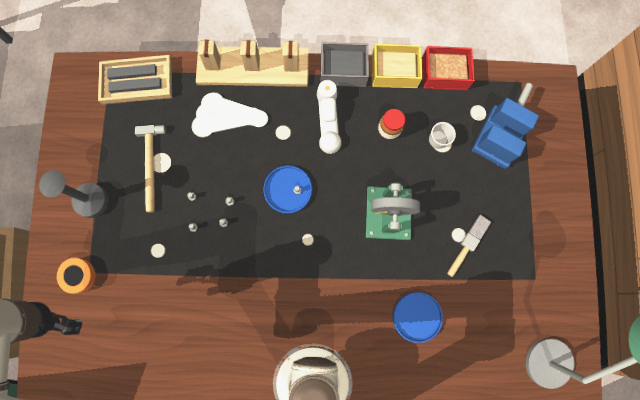

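The dish look-alikes are at top (288,189) / scene (353,246), which is farther left and has the bolt in it, and at top (418,317) / scene (220,181), which is empty. I choose the first. Loose bolts are at top (192,196), (230,201), (193,227) and (223,222). The wheel is at top (396,207) / scene (240,215), with its yellow stripe towards the lower right in the scene view.

Run:
```python
from h import *
S=cv2.imread('pics/scene0.png');T=cv2.imread('pics/top0.png')
def blobs(im,lo,hi,a0,a1,roi):
    h=cv2.cvtColor(im,cv2.COLOR_BGR2HSV); m=cv2.inRange(h,lo,hi); x0,y0,x1,y1=roi; k=np.zeros_like(m);k[y0:y1,x0:x1]=m[y0:y1,x0:x1]
    n,l,s,c=cv2.connectedComponentsWithStats(k); return [(c[i].round(1).tolist(),s[i].tolist()) for i in range(1,n) if a0<=s[i][4]<=a1]
print('dish T',blobs(T,(100,120,60),(125,255,255),500,9999,(250,150,330,225)))
print('dish S',blobs(S,(100,120,60),(125,255,255),500,9999,(310,210,400,280)))
print('bolt T',blobs(T,(0,0,85),(180,120,255),4,200,(175,180,240,240)))
print('bolt S',blobs(S,(0,0,85),(180,120,255),4,300,(390,190,460,245)))
print('eT',blobs(T,(0,0,110),(180,110,255),4,200,(280,175,310,205)));print('eS',blobs(S,(0,0,110),(180,110,255),4,200,(333,230,353,255)))
print('mark S',blobs(S,(18,110,90),(35,255,255),4,300,(210,185,275,245)))
a=cv2.resize(S[185:275,205:385],None,fx=4,fy=4,interpolation=2)
b=cv2.resize(T[175:250,180:430],None,fx=3,fy=3,interpolation=2)
b=cv2.copyMakeBorder(b,0,0,0,max(0,a.shape[1]-b.shape[1]),0);a=cv2.copyMakeBorder(a,0,0,0,max(0,b.shape[1]-a.shape[1]),0)
cv2.imwrite('pics/c0.png',np.vstack([a,b])); print(a.shape,b.shape)
```

```text
dish T [([287.1, 188.9], [263, 165, 49, 49, 1806])]
dish S [([352.7, 245.8], [327, 226, 51, 41, 1584])]
bolt T [([191.0, 195.9], [187, 192, 9, 9, 65]), ([229.1, 200.7], [225, 197, 9, 9, 66]), ([222.9, 222.3], [219, 218, 9, 9, 64]), ([192.2, 226.9], [188, 223, 9, 9, 62])]
bolt S [([448.0, 193.1], [441, 190, 15, 8, 101]), ([428.0, 205.4], [424, 199, 9, 13, 89]), ([402.9, 212.1], [398, 205, 10, 14, 88]), ([442.9, 225.6], [437, 218, 11, 15, 111]), ([405.1, 227.0], [400, 220, 10, 14, 105])]
eT [([296.7, 189.6], [293, 185, 8, 9, 54])]
eS [([342.2, 243.8], [338, 237, 9, 14, 92])]
mark S [([253.1, 224.7], [247, 221, 13, 8, 45])]
(360, 750, 3) (225, 750, 3)
```

View pics/c0.png

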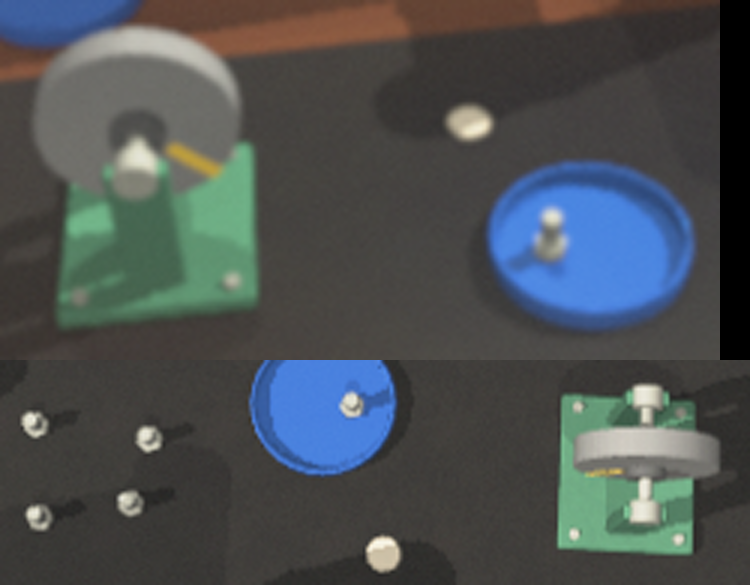

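The crop shows the left dish holding its one bolt at crop (550,235). The wheel stands square to the base, with its stripe pointing towards +y and slightly down on the far face.

Run:
```python
from h import *
S=cv2.imread('pics/scene0.png');T=cv2.imread('pics/top0.png')
P=dict(b1=((442.9,225.6),(191,195.9)),b2=((405.1,227),(229.1,200.7)),b3=((402.9,212.1),(222.9,222.3)),b4=((428,205.4),(192.2,226.9)),e=((342.2,243.8),(296.7,189.6)))
for k,(a,b) in P.items(): p,e=tri(a,b); print(k,p.round(1),'gap',e.round(1),'z20',onz('top',[b],20)[0].round(1))
def bc(m): return m
for n,im,roi in(('top',T,(255,158,320,222)),('scene',S,(320,220,385,272))):
    x0,y0,x1,y1=roi;m=np.zeros(im.shape[:2],np.uint8);m[y0:y1,x0:x1]=cv2.inRange(cv2.cvtColor(im,cv2.COLOR_BGR2HSV),(100,120,60),(125,255,255))[y0:y1,x0:x1]
    c=max(cv2.findContours(m,0,1)[0],key=cv2.contourArea)[:,0].astype(np.float32); 
    W=onz(n,c,18)[:,:2] if n=='top' else onz(n,c,10)[:,:2]
    print('dish',n,np.array(cv2.minEnclosingCircle(W.astype(np.float32))[0]).round(1),cv2.minEnclosingCircle(W.astype(np.float32))[1])
for n,im,roi in(('top',T,(360,180,425,245)),('scene',S,(210,190,280,270))):
    x0,y0,x1,y1=roi;m=np.zeros(im.shape[:2],np.uint8);m[y0:y1,x0:x1]=cv2.inRange(cv2.cvtColor(im,cv2.COLOR_BGR2HSV),(60,60,30),(90,255,255))[y0:y1,x0:x1]
    c=np.vstack(cv2.findContours(m,0,1)[0])[:,0].astype(np.float32)
    W=onz(n,c,14)[:,:2]; r=cv2.minAreaRect(W.astype(np.float32)); print('stand',n,r)
# scene front face: ellipse
h=cv2.cvtColor(S,cv2.COLOR_BGR2HSV)
# axle ends in top and scene by bright caps
for z,uv in((115,[[395.3,187]]),(115,[[395,222]])): pass
for n,im,roi in(('top',T,(385,178,410,242)),('scene',S,(225,215,255,240))):
    x0,y0,x1,y1=roi; hh=cv2.cvtColor(im,cv2.COLOR_BGR2HSV);m=cv2.inRange(hh,(0,0,140),(180,60,255));k=np.zeros_like(m);k[y0:y1,x0:x1]=m[y0:y1,x0:x1]
    q,l,s,c=cv2.connectedComponentsWithStats(k); print(n,[(c[i].round(1).tolist(),s[i].tolist()) for i in range(1,q) if s[i][4]>10])
```

```text
b1 [517.9 359.9  13.8] gap 3.3 z20 [516.1 356.8  20. ]
b2 [505.7 248.1  14.8] gap 3.1 z20 [504.3 245.8  20. ]
b3 [442.7 263.2  14.5] gap 3.8 z20 [441.4 260.4  20. ]
b4 [427.4 350.4  15.5] gap 3.3 z20 [426.3 347.7  20. ]
e [541.5  53.5  17. ] gap 1.9 z20 [540.7  52.5  20. ]
dish top [543.3  79.6] 71.48202514648438
dish scene [543.6  83.9] 76.9419937133789
stand top ((483.8691101074219, -213.63809204101562), (130.51206970214844, 159.56971740722656), 87.87409973144531)
stand scene ((484.84161376953125, -210.87619018554688), (132.10595703125, 158.95700073242188), 87.93974304199219)
top [([396.3, 198.2], [385, 183, 25, 25, 330]), ([394.4, 222.3], [390, 214, 10, 15, 105]), ([405.5, 234.3], [404, 233, 4, 4, 14])]
scene [([238.9, 224.5], [232, 219, 13, 10, 78])]
```

Run:
```python
from h import *
S=cv2.imread('pics/scene0.png');T=cv2.imread('pics/top0.png')
for c in(380,387,395,403,411): print(c,cv2.cvtColor(T,cv2.COLOR_BGR2GRAY)[192:222,c].tolist())
print(onz('top',[[371,208],[419.7,207]],115).round(1))
h=cv2.cvtColor(T,cv2.COLOR_BGR2HSV);m=cv2.inRange(h,(60,60,30),(90,255,255))
for c in(372,380,405,410): r=np.where(m[225:250,c])[0]; q=[c,225+r.max()+.5]; print('near edge',q,onz('top',[q],14).round(1))
for r in(190,195,225,235):
  k=np.where(m[r,355:430])[0]+355; q=[[k.min()-.5,r],[k.max()+.5,r]]; print('sides',q,onz('top',q,14).round(1)[:,:2].tolist())
print(proj('scene',[[480+12,-212,115],[480+52+7,-212,115]]),proj('top',[[480,-212,180]]))
```

```text
380 [133, 135, 135, 134, 135, 144, 173, 191, 190, 192, 192, 193, 192, 192, 185, 154, 112, 113, 114, 137, 158, 137, 144, 152, 152, 150, 150, 150, 152, 151]
387 [85, 80, 81, 81, 84, 144, 203, 204, 202, 204, 205, 203, 205, 204, 184, 127, 113, 113, 113, 124, 128, 110, 114, 134, 133, 134, 134, 133, 133, 133]
395 [215, 214, 212, 192, 129, 151, 197, 196, 197, 197, 197, 198, 196, 197, 180, 128, 113, 115, 125, 133, 132, 127, 176, 226, 226, 225, 225, 225, 218, 203]
403 [93, 93, 109, 136, 126, 120, 163, 178, 176, 175, 176, 175, 175, 175, 166, 137, 113, 114, 115, 109, 95, 95, 113, 142, 155, 154, 155, 156, 154, 138]
411 [76, 82, 84, 82, 80, 83, 103, 137, 146, 146, 146, 146, 146, 145, 146, 140, 123, 113, 113, 116, 115, 112, 89, 59, 59, 58, 57, 56, 56, 56]
[[ 474.5 -149.5  115. ]
 [ 479.8 -281.8  115. ]]
near edge [372, np.float64(237.5)] [[ 406.6 -165.5   14. ]]
near edge [380, np.float64(238.5)] [[ 404.1 -188.5   14. ]]
near edge [405, np.float64(239.5)] [[ 402.3 -260.8   14. ]]
near edge [410, np.float64(239.5)] [[ 402.5 -275.3   14. ]]
sides [[np.float64(366.5), 190], [np.float64(411.5), 190]] [[545.0, -150.1], [547.8, -282.5]]
sides [[np.float64(366.5), 195], [np.float64(411.5), 195]] [[530.2, -150.0], [532.9, -282.1]]
sides [[np.float64(365.5), 225], [np.float64(410.5), 225]] [[442.4, -146.9], [444.6, -277.5]]
sides [[np.float64(365.5), 235], [np.float64(410.5), 235]] [[413.5, -146.8], [415.6, -277.0]]
[[239.01398571 216.83425944]
 [239.03198657 229.55511713]] [[398.60603678 202.04262382]]
```

>>> drive_tool([
  [0,415,246,100,0],
  [0,415,246,100,0],
  [0,415,246,100,0],
  [0,415,246,100,0],
  [0,415,246,100,0],
  [0,415,246,100,0],
  [0,415,246,100,0],
  [0,415,246,100,0],
  [0,415,246,100,0],
  [0,415,246,100,0],
  [0,415,246,100,0],
  [0,415,246,100,0],
])

```text
clock: 1.3
position: [505.2, 245.4, 130.5]
ee_rot: [0.99, -0.144, -0.001, 0.001]
contact_force: [-0.1, 0.8, -0.5]
gripper_width: 42.5
grasp_force: 0.0
```

>>> drive_tool([
  [0,0,-1,40,0],
  [0,0,-1,80,0],
  [0,0,-1,105,0],
  [0,0,-1,118,0],
  [0,0,-1,118,0],
  [0.5,0,-1,118,0],
  [1,0,-1,118,0],
  [1,0,-1,118,0],
  [1,0,-1,118,0],
  [1,0,-1,118,0],
])

```text
clock: 2.3
position: [506.3, 248.6, 15.1]
ee_rot: [0.99, -0.142, 0.001, -0.001]
contact_force: [-1.4, 1.6, 6.2]
gripper_width: 11.6
grasp_force: 58.7
```

>>> drive_tool([
  [1,0,0,-20,0],
  [1,0,0,-50,0],
  [1,30,36,-50,0],
  [1,60,72,-50,0],
  [1,90,108,-50,0],
  [1,111,132,-50,0],
  [1,111,132,-50,0],
  [1,111,132,-50,0],
])

```text
clock: 3.1
position: [574.5, 88.8, 63.3]
ee_rot: [0.99, -0.144, -0.0, -0.0]
contact_force: [0.0, 0.8, -0.6]
gripper_width: 11.3
grasp_force: 58.6
```

Run:
```python
from h import *
S=arm.get_image('scene');T=arm.get_image('top')
s=arm.read_state();print(s['position'],s['contact_force'],s['gripper_width'])
p=s['position'];u=proj('scene',[p])[0].astype(int);print(u)
cv2.imwrite('pics/g1.png',cv2.resize(S[u[1]-60:u[1]+40,u[0]-70:u[0]+90],None,fx=4,fy=4,interpolation=2))
```

```text
[574.2049815   90.15096524  63.37631454] [-0.31683865  0.55194811 -0.42825521] 11.882752529187153
[358 239]
```

View pics/g1.png

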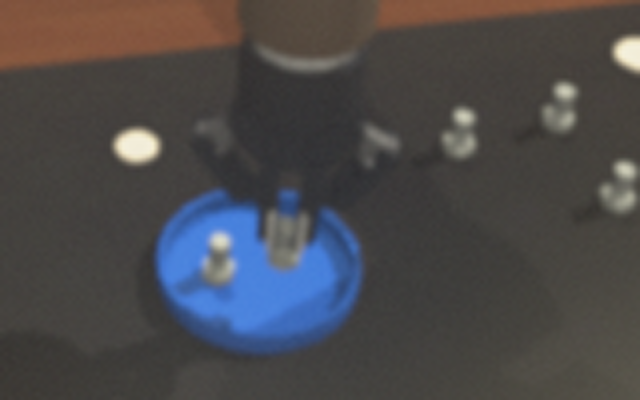

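The bolt is held upright between the fingers at crop (285,250), over the dish. The other bolts are untouched.

>>> drive_tool([
  [1,0,0,25,0],
  [1,0,0,35,0],
  [1,0,0,40,0],
  [1,0,0,43,0],
  [1,0,0,43,0],
  [0.4,0,0,43,0],
  [0.4,0,0,43,0],
  [0.3,0,0,43,0],
  [0.3,0,0,20,0],
  [0.3,0,0,-15,0],
  [0.3,0,0,-45,0],
])

```text
clock: 4.3
position: [574.7, 89.5, 109.7]
ee_rot: [0.99, -0.142, 0.0, 0.0]
contact_force: [0.9, -0.0, 0.1]
gripper_width: 29.9
grasp_force: 0.0
```

>>> drive_tool([
  [0,-40,-29,0,0],
  [0,-80,-58,0,0],
  [0,-120,-87,0,0],
  [0,-160,-117,0,0],
  [0,-176,-128,0,0],
  [0,-176,-128,40,0],
  [0,-176,-128,80,0],
  [0,-176,-128,95,0],
  [0,-176,-128,95,0],
  [0.5,-176,-128,95,0],
  [1,-176,-128,95,0],
  [1,-176,-128,95,0],
])

```text
clock: 5.5
position: [442.7, 262.9, 14.9]
ee_rot: [0.99, -0.142, 0.001, -0.001]
contact_force: [0.5, -0.4, 2.3]
gripper_width: 11.7
grasp_force: 58.5
```

>>> drive_tool([
  [1,0,0,0,0],
  [1,0,0,0,0],
  [1,0,0,-20,0],
  [1,0,0,-50,0],
  [1,0,0,-50,0],
])

```text
clock: 6.0
position: [443.7, 263.8, 66.9]
ee_rot: [0.99, -0.142, 0.002, -0.003]
contact_force: [0.2, 0.8, -0.2]
gripper_width: 11.3
grasp_force: 58.5
```

>>> drive_tool([
  [1,30,36,0,0],
  [1,60,72,0,0],
  [1,90,108,0,0],
  [1,115,137,0,0],
  [1,115,137,0,0],
  [1,115,137,20,0],
  [1,115,137,35,0],
  [1,115,137,42,0],
  [1,115,137,45,0],
  [1,115,137,45,0],
])

```text
clock: 7.0
position: [512.2, 97.9, 19.8]
ee_rot: [0.99, -0.142, -0.001, 0.001]
contact_force: [-4.7, -1.4, 13.1]
gripper_width: 11.8
grasp_force: 60.2
```

>>> drive_tool([
  [0.4,0,0,0,0],
  [0.4,0,0,0,0],
  [0.3,0,0,0,0],
  [0.3,0,0,-25,0],
  [0.3,0,0,-65,0],
  [0,0,0,-110,0],
  [0,0,0,-150,0],
  [0,0,0,-200,0],
  [0,0,0,-230,0],
  [0,0,0,-230,0],
])

```text
clock: 8.0
position: [516.0, 99.2, 253.7]
ee_rot: [0.99, -0.142, 0.005, -0.003]
contact_force: [0.2, 0.2, 0.1]
gripper_width: 42.4
grasp_force: 0.0
```

Run:
```python
from h import *
S=arm.get_image('scene');T=arm.get_image('top')
s=arm.read_state();print(s['position'],s['joints'].round(3),s['contact_force'],s['wrist_torque'])
a=cv2.resize(S[185:275,205:405],None,fx=4,fy=4,interpolation=2);b=cv2.resize(T[155:250,200:430],None,fx=3,fy=3,interpolation=2)
cv2.imwrite('pics/g2s.png',a)
```

```text
[513.31241807  98.42500321 248.46396734] [ 5.000e-01  1.970e-01 -2.130e-01 -1.000e-03 -1.159e+00  7.850e-01] [-0.44226281 -0.34191247 -1.31179153] [-0.00261943 -0.01115251 -0.00029999]
```

View pics/g2s.png

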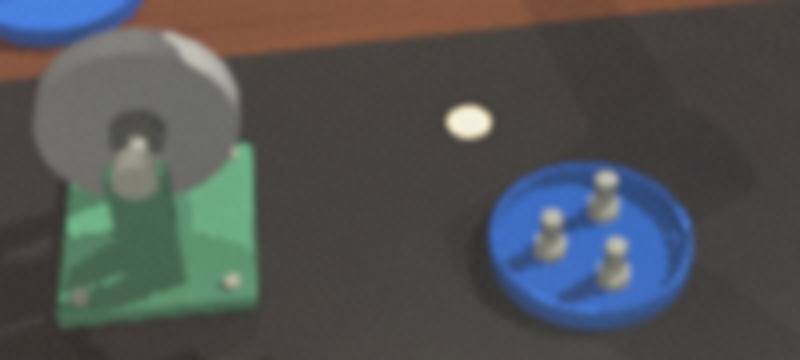

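All three bolts stand in the dish, at crop (550,235), (603,200) and (613,265). The yellow stripe has gone from the wheel's visible face, so the wheel has swung and I need to locate it again.

```bash
cat >> h.py <<'E'
C=np.array([480,-212.5,115.])
def mark():
    out={}
    for n,x,roi in(('scene',492,(205,180,275,255)),('top',468,(360,190,430,240))):
        im=arm.get_image(n); x0,y0,x1,y1=roi; h=cv2.cvtColor(im,cv2.COLOR_BGR2HSV)[y0:y1,x0:x1]
        ys,xs=np.where(cv2.inRange(h,(17,95,70),(36,255,255)))
        if len(xs)<4: out[n]=(len(xs),); continue
        uv=[[xs.mean()+x0,ys.mean()+y0]]; p=onx(n,uv,x)[0]-C
        q=onz(n,uv,180)[0]-C
        out[n]=(len(xs),np.round(uv,1).tolist(),'face yz',p[1:].round(1).tolist(),'ang from up to +y',np.degrees(np.arctan2(p[1],p[2])).round(1),'ifrimtop',q.round(1).tolist())
    return out
E
python3 - <<'E'
from h import *
p=onx('scene',[[253.1,224.7]],492)[0]-C;print(p,np.degrees(np.arctan2(p[1],p[2])))
for k in range(2): print(arm.read_state()['clock'],mark())
im=arm.get_image('scene')
print('upright hides, px', proj('scene',[[539,-232,120],[539,-192,120],[539,-232,14],[539,-192,14],[492,-212,50],[492,-212,90]]).round(1).tolist())
E
```

```text
[ 12.          32.57507969 -33.71053944] 135.9813695641819
8.1 {'scene': (0,), 'top': (0,)}
8.2 {'scene': (0,), 'top': (0,)}
upright hides, px [[230.5, 229.1], [246.9, 227.2], [236.9, 257.3], [252.1, 255.3], [242.5, 234.4], [240.4, 223.8]]
```

>>> drive_tool([
  [0,8,45,0,8],
  [0,16,90,0,16],
  [0,24,135,0,24],
  [0,32,180,0,32],
  [0,40,225,0,40],
  [0,48,270,0,48],
  [0,56,308,0,56],
  [0,56,308,10,64],
  [0,56,308,20,72],
  [0,56,308,30,75.6],
  [0,56,308,30,75.6],
  [0,56,308,30,75.6],
])

```text
clock: 9.55
position: [480.3, -213.1, 217.9]
ee_rot: [-0.695, 0.719, 0.0, -0.001]
contact_force: [0.4, -0.5, 0.3]
gripper_width: 42.5
grasp_force: 0.0
```

Run:
```python
from h import *
print(mark()); s=arm.read_state();print({k:s[k] for k in('position','joints','contact_force','wrist_torque')});print(R.from_quat(s['ee_rot']).as_matrix().round(3)) 
im=np.hstack([cv2.resize(arm.get_image('scene')[150:270,190:290],None,fx=4,fy=4,interpolation=2),cv2.resize(arm.get_image('top')[150:270,350:450],None,fx=4,fy=4,interpolation=2)]);cv2.imwrite('pics/w1.png',im)
```

```text
{'scene': (0,), 'top': (0,)}
{'position': array([ 480.74216871, -213.0886793 ,  218.62749865]), 'joints': array([-1.08308947e-01,  2.26178351e-01, -2.53943658e-01,  2.76987260e-04,
       -1.09018128e+00,  7.50114886e-02]), 'contact_force': array([-0.47573493, -0.24260425,  0.33355197]), 'wrist_torque': array([0.02413456, 0.0215454 , 0.02373626])}
[[-0.033 -0.999  0.   ]
 [-0.999  0.033 -0.   ]
 [ 0.    -0.    -1.   ]]
```

View pics/w1.png

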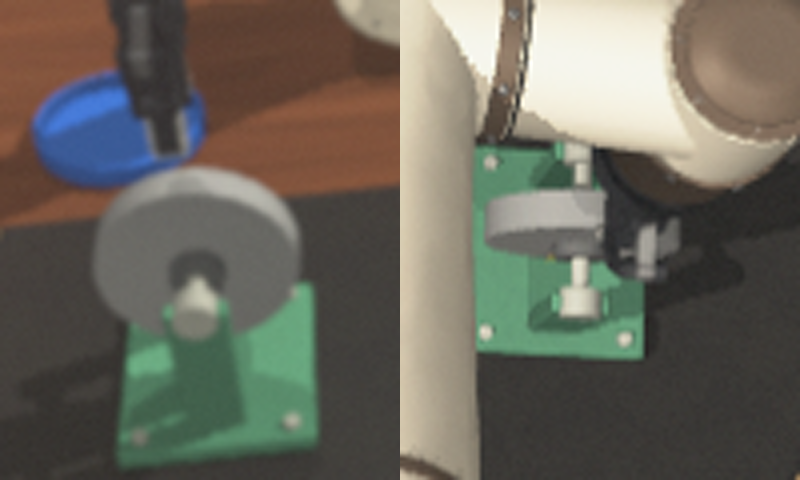

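A small yellow spot remains at crop (550,258), i.e. top px (387,214). The mark is low and just to the +y side of the bottom, so the wheel swung about 25° and stuck. The gripper stands clear above the rim.

>>> drive_tool([
  [0,35,0,0,0],
  [0,35,0,30,0],
  [0,35,0,60,0],
  [0,35,0,80,0],
  [0,35,0,80,0],
  [0.3,35,0,80,0],
  [0.6,35,0,80,0],
  [0.9,35,0,80,0],
  [1,35,0,80,0],
  [1,35,0,80,0],
])

```text
clock: 10.75
position: [479.3, -248.3, 139.8]
ee_rot: [-0.695, 0.719, -0.001, 0.0]
contact_force: [-3.5, 0.3, 6.2]
gripper_width: 23.5
grasp_force: 60.6
```

Run:
```python
from h import *
im=arm.get_image('top');h=cv2.cvtColor(im,cv2.COLOR_BGR2HSV)
ys,xs=np.where(cv2.inRange(h[210:222,380:394],(15,70,50),(38,255,255)));print(list(zip(xs+380,ys+210)))
print(onx('top',[[387.3,214.3]],468)-C)
for a in(150,155,160,165,170): print(a,proj('top',[C+[-12,r*np.sin(np.radians(a)),r*np.cos(np.radians(a))] for r in(25,45,65)]).round(1).tolist())
s=arm.read_state();print({k:s[k] for k in('position','contact_force','wrist_torque','gripper_width')})
```

```text
[(np.int64(387), np.int64(214)), (np.int64(388), np.int64(214))]
[[-12.           9.09568446 -60.19610259]]
150 [[388.4, 212.1], [383.7, 213.0], [379.2, 213.9]]
155 [[389.0, 212.1], [384.9, 213.1], [380.9, 214.1]]
160 [[389.7, 212.2], [386.1, 213.2], [382.6, 214.3]]
165 [[390.4, 212.2], [387.4, 213.3], [384.4, 214.4]]
170 [[391.2, 212.3], [388.7, 213.4], [386.3, 214.5]]
{'position': array([ 479.31544494, -248.33671904,  139.78550527]), 'contact_force': array([-3.30195378, -0.53272639,  6.48603817]), 'wrist_torque': array([0.12750104, 1.0853791 , 0.00557731]), 'gripper_width': 23.26116609882624}
```

>>> drive_tool([
  [1,-6.2,0,-4.5,0],
  [1,-13,0,-8.1,0],
  [1,-20.2,0,-10.7,0],
  [1,-27.7,0,-12.3,0],
  [1,-35.4,0,-12.9,0],
  [1,-43,0,-12.3,0],
  [1,-50.5,0,-10.7,0],
  [1,-57.7,0,-8.1,0],
  [1,-64.5,0,-4.5,0],
  [1,-70.7,0,0,0],
  [1,-70.7,0,0,0],
])

```text
clock: 11.9
position: [481.8, -179.3, 140.9]
ee_rot: [-0.696, 0.719, -0.002, -0.001]
contact_force: [-4.6, -6.5, 10.6]
gripper_width: 23.3
grasp_force: 63.7
```

Run:
```python
from h import *
print(mark()); s=arm.read_state();print({k:s[k] for k in('clock','position','contact_force','wrist_torque','gripper_width')})
```

```text
{'scene': (60, [[225.7, 225.5]], 'face yz', [-37.4, -25.3], 'ang from up to +y', np.float64(-124.0), 'ifrimtop', [108.1, -20.1, 65.0]), 'top': (15, [[407.2, 213.0]], 'face yz', [-41.4, -31.6], 'ang from up to +y', np.float64(-127.4), 'ifrimtop', [-28.0, -21.2, 65.0])}
{'clock': 12.0, 'position': array([ 481.81818711, -179.32213516,  140.9921313 ]), 'contact_force': array([-5.03211849, -5.88884222,  9.99438281]), 'wrist_torque': array([-2.241477  ,  1.5691113 , -0.03160711]), 'gripper_width': 23.002692802678606}
```

>>> drive_tool([
  [0.2,0,0,0,0],
  [0.2,0,0,0,0],
  [0.1,0,0,0,0],
  [0.1,0,0,0,0],
  [0.1,0,0,0,0],
  [0.1,0,0,0,0],
  [0.1,0,0,0,0],
  [0.1,0,0,0,0],
  [0.1,0,0,0,0],
  [0.1,0,0,0,0],
  [0.1,0,0,0,0],
  [0.1,0,0,0,0],
])

```text
clock: 13.2
position: [481.6, -177.4, 138.3]
ee_rot: [-0.695, 0.719, -0.0, -0.0]
contact_force: [-0.3, -0.2, 0.6]
gripper_width: 38.5
grasp_force: 0.0
```

Run:
```python
from h import *
for i in range(3): print(mark()); 
s=arm.read_state();print({k:s[k] for k in('clock','position','contact_force','wrist_torque','gripper_width')})
```

```text
{'scene': (49, [[227.8, 227.1]], 'face yz', [-33.1, -31.8], 'ang from up to +y', np.float64(-133.9), 'ifrimtop', [114.0, -15.3, 65.0]), 'top': (10, [[404.6, 213.1]], 'face yz', [-34.7, -34.1], 'ang from up to +y', np.float64(-134.5), 'ifrimtop', [-28.4, -14.5, 65.0])}
{'scene': (47, [[227.9, 227.1]], 'face yz', [-32.7, -31.8], 'ang from up to +y', np.float64(-134.2), 'ifrimtop', [114.0, -15.0, 65.0]), 'top': (10, [[404.6, 213.1]], 'face yz', [-34.7, -34.1], 'ang from up to +y', np.float64(-134.5), 'ifrimtop', [-28.4, -14.5, 65.0])}
{'scene': (49, [[228.0, 227.1]], 'face yz', [-32.6, -32.0], 'ang from up to +y', np.float64(-134.5), 'ifrimtop', [114.2, -14.8, 65.0]), 'top': (10, [[404.6, 213.1]], 'face yz', [-34.7, -34.1], 'ang from up to +y', np.float64(-134.5), 'ifrimtop', [-28.4, -14.5, 65.0])}
{'clock': 13.5, 'position': array([ 481.63699832, -177.42669063,  138.33369358]), 'contact_force': array([ 0.33803796, -0.1455012 , -0.31611276]), 'wrist_torque': array([ 0.01795581, -0.00164005, -0.02694325]), 'gripper_width': 38.67907486835476}
```

>>> drive_tool([
  [0.1,0,0,0,0],
  [0.1,0,0,0,0],
  [0.1,0,0,0,0],
  [0.1,0,0,0,0],
  [0.1,0,0,0,0],
  [0.1,0,0,0,0],
  [0.1,0,0,0,0],
  [0.1,0,0,0,0],
  [0.1,0,0,0,0],
  [0.1,0,0,0,0],
  [0.1,0,0,0,0],
  [0.1,0,0,0,0],
])

```text
clock: 14.7
position: [481.6, -177.4, 138.3]
ee_rot: [-0.695, 0.719, 0.0, -0.0]
contact_force: [0.8, 0.4, 0.0]
gripper_width: 38.6
grasp_force: 0.0
```

>>> drive_tool([
  [0.1,0,0,0,0],
  [0.1,0,0,0,0],
  [0.1,0,0,0,0],
  [0.1,0,0,0,0],
  [0.1,0,0,0,0],
  [0.1,0,0,0,0],
  [0.1,0,0,0,0],
  [0.1,0,0,0,0],
  [0.1,0,0,0,0],
  [0.1,0,0,0,0],
  [0.1,0,0,0,0],
  [0.1,0,0,0,0],
])

```text
clock: 15.9
position: [481.6, -177.4, 138.3]
ee_rot: [-0.695, 0.719, 0.0, 0.0]
contact_force: [-0.0, 0.2, 0.3]
gripper_width: 38.5
grasp_force: 0.0
```

Run:
```python
from h import *
for i in range(2): print(mark());
```

```text
{'scene': (51, [[228.1, 227.3]], 'face yz', [-32.4, -32.5], 'ang from up to +y', np.float64(-135.1), 'ifrimtop', [114.7, -14.6, 65.0]), 'top': (10, [[404.8, 213.3]], 'face yz', [-35.9, -37.5], 'ang from up to +y', np.float64(-136.2), 'ifrimtop', [-28.9, -15.0, 65.0])}
{'scene': (51, [[228.3, 227.2]], 'face yz', [-32.0, -32.3], 'ang from up to +y', np.float64(-135.3), 'ifrimtop', [114.5, -14.3, 65.0]), 'top': (10, [[404.8, 213.3]], 'face yz', [-35.9, -37.5], 'ang from up to +y', np.float64(-136.2), 'ifrimtop', [-28.9, -15.0, 65.0])}
```

>>> drive_tool([
  [0.6,0,0,0,0],
  [1,0,0,0,0],
  [1,0,0,0,0],
  [1,0,0,0,0],
])

```text
clock: 16.5
position: [481.8, -177.4, 138.5]
ee_rot: [-0.695, 0.719, -0.0, 0.0]
contact_force: [0.7, 0.2, 0.6]
gripper_width: 23.0
grasp_force: 59.8
```

Run:
```python
from h import *
print(mark(),arm.read_state()['position'])
```

```text
{'scene': (50, [[228.0, 227.3]], 'face yz', [-32.6, -32.6], 'ang from up to +y', np.float64(-135.0), 'ifrimtop', [114.7, -14.8, 65.0]), 'top': (9, [[404.8, 213.2]], 'face yz', [-35.6, -36.1], 'ang from up to +y', np.float64(-135.4), 'ifrimtop', [-28.7, -15.0, 65.0])} [ 481.82439373 -177.45089882  138.51199815]
```

>>> drive_tool([
  [1,6.2,0,-4.5,0],
  [1,13,0,-8.1,0],
  [1,20.2,0,-10.7,0],
  [1,27.7,0,-12.3,0],
  [1,35.4,0,-12.9,0],
  [1,43,0,-12.3,0],
  [1,50.5,0,-10.7,0],
  [1,57.7,0,-8.1,0],
  [1,64.5,0,-4.5,0],
  [1,70.7,0,0,0],
  [1,75.5,0,4,0],
  [1,75.5,0,4,0],
])

```text
clock: 17.8
position: [479.2, -251.9, 135.5]
ee_rot: [-0.695, 0.719, 0.0, 0.001]
contact_force: [-0.7, 5.6, 8.3]
gripper_width: 22.9
grasp_force: 66.2
```

Run:
```python
from h import *
print(mark()); s=arm.read_state();print({k:s[k] for k in('clock','position','contact_force','wrist_torque','gripper_width')})
```

```text
{'scene': (42, [[249.2, 227.6]], 'face yz', [21.1, -42.6], 'ang from up to +y', np.float64(153.6), 'ifrimtop', [123.7, 32.2, 65.0]), 'top': (10, [[385.9, 212.6]], 'face yz', [17.7, -31.4], 'ang from up to +y', np.float64(150.6), 'ifrimtop', [-27.9, 33.5, 65.0])}
{'clock': 17.9, 'position': array([ 479.15918861, -251.88885704,  135.43939156]), 'contact_force': array([-0.97704145,  4.88963984,  7.63981986]), 'wrist_torque': array([ 2.1483281 ,  0.41437728, -0.13991486]), 'gripper_width': 22.917405064712906}
```

>>> drive_tool([
  [0.2,0,0,0,0],
  [0.1,0,0,0,0],
  [0.1,0,0,0,0],
  [0.1,0,0,0,0],
  [0.1,0,0,0,0],
  [0.1,0,0,0,0],
  [0.1,0,0,0,0],
  [0.1,0,0,0,0],
  [0.1,0,0,0,0],
  [0.1,0,0,0,0],
  [0.1,0,0,0,0],
  [0.1,0,0,0,0],
])

```text
clock: 19.1
position: [479.0, -252.8, 134.3]
ee_rot: [-0.695, 0.719, 0.0, 0.0]
contact_force: [0.7, -0.3, -0.3]
gripper_width: 38.2
grasp_force: 0.0
```

>>> drive_tool([
  [0.1,0,0,0,0],
  [0.1,0,0,0,0],
  [0.1,0,0,0,0],
  [0.1,0,0,0,0],
  [0.1,0,0,0,0],
  [0.1,0,0,0,0],
  [0.1,0,0,0,0],
  [0.1,0,0,0,0],
  [0.1,0,0,0,0],
  [0.1,0,0,0,0],
  [0.1,0,0,0,0],
  [0.1,0,0,0,0],
])

```text
clock: 20.3
position: [479.0, -252.8, 134.3]
ee_rot: [-0.695, 0.719, 0.0, -0.0]
contact_force: [0.2, -0.6, 1.5]
gripper_width: 38.1
grasp_force: 0.0
```

>>> drive_tool([
  [0.1,0,0,0,0],
  [0.1,0,0,0,0],
  [0.1,0,0,0,0],
  [0.1,0,0,0,0],
  [0.1,0,0,0,0],
  [0.1,0,0,0,0],
  [0.1,0,0,0,0],
  [0.1,0,0,0,0],
  [0.1,0,0,0,0],
  [0.1,0,0,0,0],
  [0.1,0,0,0,0],
  [0.1,0,0,0,0],
])

```text
clock: 21.5
position: [479.0, -252.9, 134.3]
ee_rot: [-0.695, 0.719, 0.0, 0.0]
contact_force: [0.1, 0.0, 0.2]
gripper_width: 38.1
grasp_force: 0.0
```

Run:
```python
from h import *
print(mark()); print(arm.read_state()['position'])
cv2.imwrite('pics/s1.png',np.hstack([cv2.resize(arm.get_image('scene')[190:250,205:275],None,fx=5,fy=5,interpolation=2),cv2.resize(arm.get_image('top')[185:245,360:430],None,fx=5,fy=5,interpolation=2)]))
for a in(155,160,165,170): print(a,[proj(n,[C+[x,r*np.sin(np.radians(a)),r*np.cos(np.radians(a))] for r in(25,45,65)]).round(1).tolist() for n,x in(('scene',12),('top',-12))])
```

```text
{'scene': (0,), 'top': (0,)}
[ 479.02807052 -252.84880543  134.2971901 ]
155 [[[244.1, 222.7], [248.3, 227.2], [252.3, 231.6]], [[389.0, 212.1], [384.9, 213.1], [380.9, 214.1]]]
160 [[[243.4, 223.0], [247.0, 227.8], [250.4, 232.4]], [[389.7, 212.2], [386.1, 213.2], [382.6, 214.3]]]
165 [[[242.6, 223.3], [245.6, 228.2], [248.5, 233.1]], [[390.4, 212.2], [387.4, 213.3], [384.4, 214.4]]]
170 [[[241.8, 223.5], [244.2, 228.6], [246.5, 233.6]], [[391.2, 212.3], [388.7, 213.4], [386.3, 214.5]]]
```

View pics/s1.png

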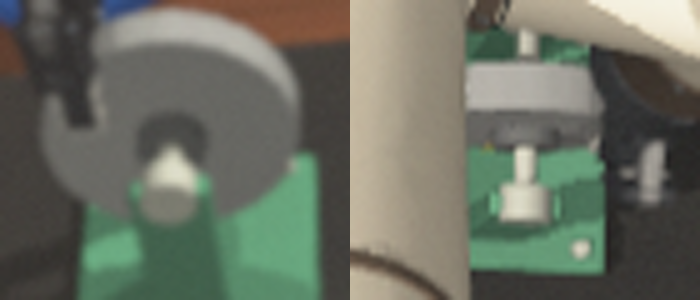

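The same yellow spot shows at crop (487,147), i.e. top px (387.4,214.4). The wheel went back to the first sticking place, with the mark at about 170°. The other sticking place is about 225°, so heavy side down is at mark ≈197°.

>>> drive_tool([
  [0.1,-13,0,-9,0],
  [0.1,-26,0,-15,0],
  [0.1,-26,0,-15,0],
  [0.6,-26,0,-15,0],
  [1,-26,0,-15,0],
  [1,-26,0,-15,0],
  [1,-26,0,-15,0],
])

```text
clock: 22.4
position: [480.1, -226.4, 150.0]
ee_rot: [-0.695, 0.719, 0.0, 0.0]
contact_force: [-1.6, 4.2, 5.9]
gripper_width: 23.2
grasp_force: 60.3
```

>>> drive_tool([
  [1,-3.7,0,-0.9,0],
  [1,-7.5,0,-1.5,0],
  [1,-10.8,0,-1.8,0],
  [1,-14.2,0,-1.9,0],
  [1,-18,0,-1.7,0],
  [1,-21.9,0,-1.4,0],
  [1,-25.6,0,-0.7,0],
  [1,-29.4,0,0.2,0],
  [1,-29.4,0,0.2,0],
  [1,-29.4,0,0.2,0],
])

```text
clock: 23.4
position: [481.0, -200.3, 150.1]
ee_rot: [-0.695, 0.719, -0.002, -0.002]
contact_force: [-2.1, -9.1, 2.9]
gripper_width: 23.2
grasp_force: 59.6
```

Run:
```python
from h import *
print(mark()); s=arm.read_state();print({k:s[k] for k in('clock','position','contact_force','wrist_torque','gripper_width','grasp_force')})
cv2.imwrite('pics/s2.png',np.hstack([cv2.resize(arm.get_image('scene')[185:275,205:395],None,fx=3,fy=3,interpolation=2),cv2.resize(arm.get_image('top')[190:235,365:425],None,fx=3.75,fy=6,interpolation=2)]))
for a in(185,190,195,200,205): print(a,[proj(n,[C+[x,r*np.sin(np.radians(a)),r*np.cos(np.radians(a))] for r in(25,45,65)]).round(1).tolist() for n,x in(('scene',12),('top',-12))])
```

```text
{'scene': (0,), 'top': (0,)}
{'clock': 23.5, 'position': array([ 481.01946647, -200.25446138,  150.17069137]), 'contact_force': array([-2.3843214 , -8.87646995,  3.76675005]), 'wrist_torque': array([-3.05144623,  0.4632123 ,  0.01756559]), 'gripper_width': 23.110383381756655, 'grasp_force': 59.59820508956909}
185 [[[239.3, 223.9], [239.8, 229.3], [240.2, 234.6]], [[393.5, 212.3], [392.9, 213.5], [392.2, 214.6]]]
190 [[[238.5, 223.9], [238.2, 229.3], [238.0, 234.7]], [[394.3, 212.3], [394.3, 213.5], [394.3, 214.6]]]
195 [[[237.6, 223.8], [236.7, 229.3], [235.8, 234.6]], [[395.1, 212.3], [395.7, 213.5], [396.3, 214.6]]]
200 [[[236.8, 223.8], [235.2, 229.1], [233.7, 234.4]], [[395.9, 212.3], [397.1, 213.4], [398.3, 214.5]]]
205 [[[236.0, 223.6], [233.8, 228.9], [231.6, 234.1]], [[396.7, 212.3], [398.5, 213.4], [400.3, 214.5]]]
```

View pics/s2.png

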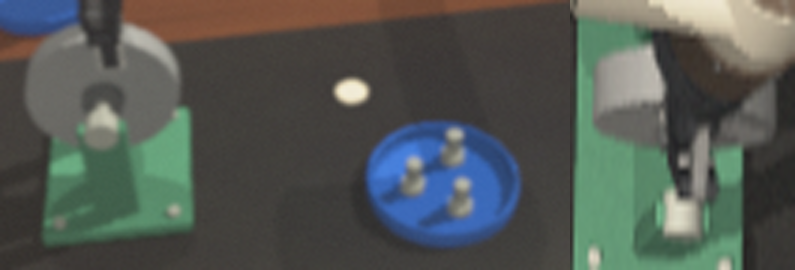

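The wheel is gripped near the top, with the stripe hidden behind the near upright as expected. The three bolts still stand in the dish. From the stroke's travel the wheel is about 3° short, so I nudge it and settle.

>>> drive_tool([
  [1,-1.5,0,0.4,0],
  [1,-3,0,1,0],
  [1,-3,0,1,0],
  [1,-3,0,1,0],
  [1,-3,0,1,0],
  [1,-3,0,1,0],
  [1,-3,0,1,0],
  [1,-3,0,1,0],
])

```text
clock: 24.4
position: [481.1, -197.5, 149.5]
ee_rot: [-0.695, 0.719, -0.002, -0.002]
contact_force: [-2.5, -10.2, 4.8]
gripper_width: 23.1
grasp_force: 59.9
```

Run:
```python
from h import *
s=arm.read_state();print({k:s[k] for k in('clock','position','contact_force','wrist_torque','grasp_force')})
print(arm.job_done())
```

```text
{'clock': 24.4, 'position': array([ 481.12886673, -197.54530208,  149.52581618]), 'contact_force': array([ -2.49421897, -10.22959675,   4.79687583]), 'wrist_torque': array([-3.37780945,  0.61962925, -0.01160816]), 'grasp_force': 59.92267191410065}
the job is handed in; nothing more can be done
None
```

I handed the job in at 24.4 s with three bolts in the dish and the wheel held still by the rim, heavy side down to within about 6° by my estimate; the chalk mark was hidden at the end, so I worked that from where the wheel stuck on each side and how far I turned it, and no verdict came back.

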